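Stow the long lens in the turntable's empty well

ROBOT

A 6-joint arm with a two-finger parallel gripper is mounted at the origin on the work surface. World frame = base frame: x ahead of the robot, y to its left, z up, the work surface at z = 0. Lengths are in m, angles in degrees, forces in N, time in s.
With the tool pointing down it reaches from about 0.4 to 0.825 m from the base axis. Payload 7 kg.
Tool frame: the origin (TCP) lies on the centre line of the jaws, within the pads' length; the fingertips stand r.tip_reach ahead of it and the grasp point (between the pads) is the TCP (r.tip_reach is the distance from the TCP to the fingertips, in m); z points along the fingers, y is the line along which they close (so a half turn about z gives the same grasp; the last joint's range is limited). The gripper opens to 88 mm and grips with 3 to 60 N. Pads are 19 mm wide; open, the fingers measure 130 mm over their backs; the gripper's body (78 mm by 193 mm) begins 47 mm behind the grasp point.
Start: joints at [81.137, 20.546, 0.682, 0, -70.136, -16.507], TCP at [0.289, 0.61, 0.246] pointing down, gripper open.
Joint ranges: [-176.03, 176.03], [-82.01, 121.73], [-58.28, 71.71], [-173.87, 95.51], [-174.79, -0.11], [-173.66, 173.66]. Speed limits (degrees/s): [136.94, 136.94, 172.46, 180, 180, 180].

INTERFACE

Orientations are given as [roll, pitch, yaw] about the fixed x, y, z axes, in that order (R = Rz(yaw) Ry(pitch) Rx(roll)).
In Python, from plant import sensors, cams, r gives the robot as it stands.
- The arm moves only by the tool drive_tool, never from a script. Its argument "rows" is a list of rows, each an object of numbers: "fingers": the gripper's target within -1 to 1 (fully open at 1, half-way at 0, shut at -1); "x", "y", "z": the shift along the tool's x, y, z in m; "spin": the turn about the tool's z in rad. A call has 1 to 10 rows; each row is the pose to reach, as a shift and turn from the pose commanded when the call began, along the tool's axes at that moment; what a row does not reach only later rows make up. A row lasts 1/8 s, in which the tool goes at most 62.5 mm and 10.7 degrees, less where a joint would pass 70% of its speed; a pose out of reach is approached as far as the arm can. A call with a gripper value outside its range is refused whole. The fingers move at their own pace and stop on an object; "newtons" is the grip in N (left out, the last holds). Time passes only in rows, so rows that repeat a pose let the fingers close. It gives the time, the measured TCP pose, the force, the opening and the grip force at its end, in the units of the state.
- sensors.get_state(): the state, without advancing time (a new reading comes with each control period).
- cams.capture(name): name is "scene" or "side" or "wrist"; returns a dict with "pixels" (384x512x3 uint8, red, green, blue), "intrinsics" (3x3 intrinsics, pixels), "eye" and "orientation" of the camera in the world; the wrist camera has in their place "T_tool_cam" (4x4, takes a point from camera to tool coordinates, whose origin is the TCP and whose axes are the flange's). Camera axes: x right, y up, looking along -z (the intrinsics and any distortion apply to the point x, -y, -z); pixel columns grow to the right and rows downward; lengths in m; the calibration is good to about 2 mm. The wrist camera is an equidistant fisheye: a pixel r from the principal point sees the ray r / f radians off the axis. A picture is of the moment at which its call begins: read the wrist's pose just before it. There is no depth.
- r.close_job(): hands the job in; it is judged then, once.
The state is a dict: "time_s": time; "joints": joint angles; "qd": joint speeds; "joint_torque": joint torques, N m; "tcp_pos": TCP position; "eef_rot": TCP orientation; "contact_force": force on the tool from outside, world axes, zero at the start; "moment": the same for the moment, N m; "gripper_width": finger opening in m; "gripper_force": force on a finger pad.
Only numpy, scipy, OpenCV 4.12 (cv2) and the standard library are available. Lean on these libraries where they do the work, as an engineer would, in place of code of your own. Each camera call takes 0.05 s, during which the arm holds its last target. There are 200 camera calls.

TASK

Pick up the taller of the two lenses standing on the shelf and stow it upright in the empty round well of the white turntable, standing fully down on the bottom of the well. Set it down gently, do not drop it, and let go of it. Leave the shorter lens standing where it is and the blower in its own well.

Things in the scene. Friction and masses are not known exactly. Their poses are not given: they have to be found in the camera images.
- lens_long_center (a point): The taller camera lens: a black upright cylinder 52 mm in diameter and 100 mm tall, about 0.3 kg, with a ribbed focus ring (54 mm over the ribs, from 59 to 85 mm above its foot), standing loose on the shelf (z = 0). The point is at its centre, 50 mm above its foot; its z axis is the lens's axis and points up through the glass. Round, so it may be gripped from any side.
- well (a point): The empty well: a round blind hole 74 mm wide, 22 mm deep, dark rubber on its bottom, in a white block (212 x 100 x 28 mm, long along x) on the round white turntable (260 mm wide, 12 mm thick, does not turn). The block's top is 40 mm above the shelf. The point is at the centre of the well's bottom, 18 mm above the shelf; z is up. An equal well 116 mm away along its -x axis holds the blower.
- lens_short_center (a point): The shorter camera lens, not to be disturbed: same look and 52 mm diameter as the taller one but only 56 mm tall, standing loose on the shelf. The point is at its centre, 28 mm above its foot; z is up.
- blower_center (a point): The air blower, not to be disturbed: a black bulb 50 mm in diameter narrowing to a rubber-tipped nozzle that points up, 108 mm tall in all, loose in the other well. The point is on its axis 54 mm above its foot; its tip is thus 126 mm above the shelf.
There are look-alikes about, which are no part of the job. What is shaped like the part that bears lens_long_center but purple is not meant.

How it is judged:
By the outcome, as a careful person would: the job done as asked, in the order asked, and still so for the second after the job is handed in, with the robot touching nothing.
It also fails if it takes over 38 s, if anything falls off the work surface, if the arm or the gripper's body presses on something with over 40 N, if the wrist force passes 120 N, or if a joint passes its speed limit or range.

## Working session

There is one attempt and no reset: what is moved stays moved. The work goes in short steps, Python scripts to look and compute and a tool call to move; the robot and the scene stay as the last step left them, time stands still between calls to the robot, and variables do not carry over. Pictures are saved under pics/ and viewed, at most 10 in all, crops included, and the job is handed in when it is done.

Besides the shell and the picture viewer there is one more tool, called after "Emit:" in YAML: its name, and indented under it one key for each argument. drive_tool: Moves the arm, as the interface text tells. Its arguments: {"type":"object","properties":{"rows":{"type":"array"},"newtons":{"type":"number"}},"required":["rows"]}

```bash
mkdir -p pics
cat > h.py <<'E'
import numpy as np,cv2
from plant import sensors,cams,r
def save(n,f):
    c=cams.capture(n); cv2.imwrite(f,c['pixels'][:,:,::-1]); return c
E
python3 - <<'E'
from h import *
import pickle
s=sensors.get_state(); print(s,r.tip_reach)
d={}
for n in ['scene','side','wrist']:
    d[n]=save(n,f'pics/{n}0.png')
    print(n,{k:np.round(v,4).tolist() for k,v in d[n].items() if k!='pixels'})
pickle.dump((s,d),open('c0.pkl','wb'))
a=d['scene']['pixels'];b=d['side']['pixels']
E
```

```text
{'time_s': 0.0, 'joints': array([ 8.11364319e+01,  2.05900072e+01,  6.31612260e-01, -2.00409553e-02,
       -7.01355380e+01, -1.65082948e+01]), 'qd': array([-0.02211673, -0.00701184, -0.07049066, -0.11555785, -0.02870363,
       -0.02221636]), 'joint_torque': array([-2.68888016e-04, -5.82726502e+01,  2.93058944e+01,  6.99716717e+00,
        6.95528928e-03, -1.82381032e-04]), 'tcp_pos': array([0.28904002, 0.60945692, 0.24462261]), 'eef_rot': array([ 1.79904585e+02, -8.63091176e-03, -2.53786810e+01]), 'contact_force': array([-0.03396745, -0.07743867,  0.73276362]), 'moment': array([-0.01056049, -0.00187762,  0.03038192]), 'gripper_force': 0.0, 'gripper_width': 0.087509541711647} 0.019
scene {'intrinsics': [[444.1236, 0.0, 253.4847], [0.0, 444.1236, 191.2445], [0.0, 0.0, 1.0]], 'eye': [0.8011, 0.3821, 0.815], 'orientation': [29.2633, -0.2413, 145.4277]}
side {'intrinsics': [[470.2989, 0.0, 254.7636], [0.0, 470.2989, 192.3401], [0.0, 0.0, 1.0]], 'eye': [0.4017, -0.6328, 0.5143], 'orientation': [56.1096, -0.1399, -11.1307]}
wrist {'intrinsics': [[297.3186, 0.0, 250.6668], [0.0, 297.3186, 196.4718], [0.0, 0.0, 1.0]], 'T_tool_cam': [[0.0001, 0.9542, 0.2992, 0.082], [1.0, 0.0002, -0.0008, -0.0002], [-0.0008, 0.2992, -0.9542, -0.139], [0.0, 0.0, 0.0, 1.0]]}
```

View pics/scene0.png

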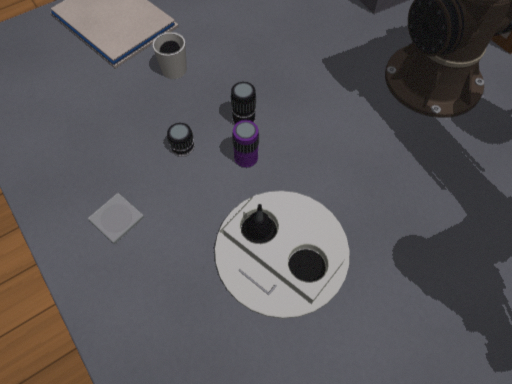

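View pics/side0.png

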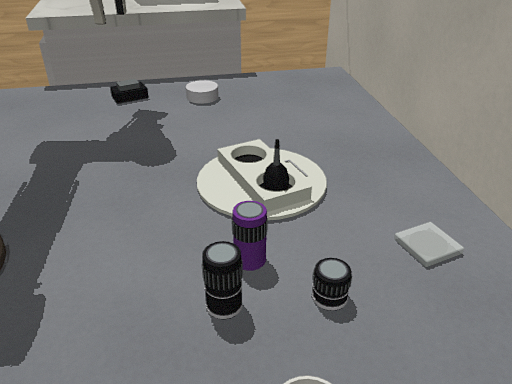

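View pics/wrist0.png

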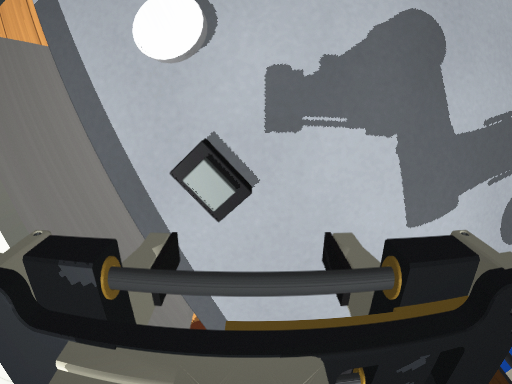

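Candidates for the target:

| Object | Scene pixel | Side pixel |
|---|---|---|
| Tall black lens (the one I want) | (243,103) | (222,278) |
| Purple lens (look-alike) | (246,143) | (250,235) |
| Short lens | (180,138) | (331,282) |
| Grey mug | (171,55) | – |

The empty well is at scene (308,265). The wrist view shows only a small black box and a white bowl. I'll check the choice in an enlarged crop.

Run:
```python
import pickle,cv2,numpy as np
s,d=pickle.load(open('c0.pkl','rb'))
a=d['scene']['pixels'][70:170,160:280];b=d['side']['pixels'][195:325,190:290];c=d['scene']['pixels'][200:300,230:350]
R=lambda x:cv2.resize(x,None,fx=3,fy=3,interpolation=cv2.INTER_CUBIC)
p=np.zeros((600,800,3),np.uint8)
p[:300,:360]=R(a);p[300:600,:360]=R(c);p[:390,400:700]=R(b)
cv2.imwrite('pics/crop.png',p[:,:,::-1])
```

```text
(no output)
```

View pics/crop.png

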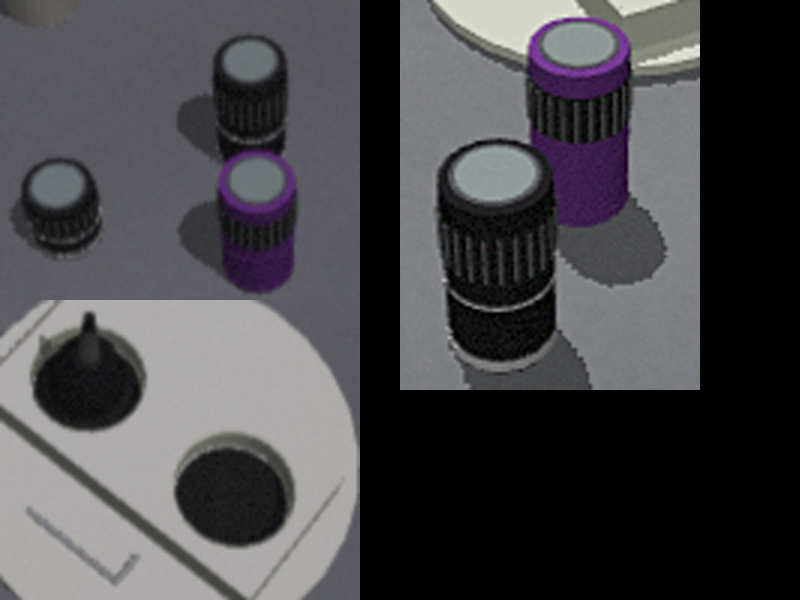

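The crop confirms it. The tall black lens has its glass at scene (243,90.3) and side (222,253.3), and it stands next to the purple one, whose glass is at scene (245.7,130.3). The well rim centre is at scene (308.2,263.2).

```bash
cat >> h.py <<'E'
from scipy.spatial.transform import Rotation as Ro
def ray(c,u,v):
    K=c['intrinsics']; d=np.array([(u-K[0,2])/K[0,0],-(v-K[1,2])/K[1,1],-1])
    return np.array(c['eye']),Ro.from_euler('xyz',c['orientation'],degrees=True).apply(d)
def onz(c,u,v,z):
    e,d=ray(c,u,v); return e+d*(z-e[2])/d[2]
def tri(a,b):
    (p,d),(q,f)=a,b; t=np.linalg.lstsq(np.c_[d,-f],q-p,rcond=None)[0]
    P,Q=p+t[0]*d,q+t[1]*f; return (P+Q)/2,np.linalg.norm(P-Q)
E
python3 - <<'E'
from h import *
import pickle
s,d=pickle.load(open('c0.pkl','rb'));A,B=d['scene'],d['side']
for n,a,b,z in [('tall',(243,90.3),(222,253.3),.1),('purple',(245.7,130.3),(249.7,210),.1),('short',(179,132),(332,270.),.056),('well',(308.2,263.2),(248.5,153.5),.04),('tip',(259.3,204),(277,141),.126),('bwell',(259.5,226.5),(276,180),.04)]:
    print(n,onz(A,*a,z).round(4),onz(B,*b,z).round(4),[np.round(x,4) for x in tri(ray(A,*a),ray(B,*b))])
E
```

```text
tall [ 0.4507 -0.1601  0.1   ] [ 0.4512 -0.1616  0.1   ] [array([ 0.4509, -0.1606,  0.0994]), np.float64(0.0009)]
purple [ 0.5048 -0.0699  0.1   ] [ 0.5051 -0.0729  0.1   ] [array([ 0.5049, -0.0708,  0.0987]), np.float64(0.0012)]
short [ 0.6055 -0.1737  0.056 ] [ 0.6032 -0.1759  0.056 ] [array([ 0.6045, -0.1746,  0.0544]), np.float64(0.0013)]
well [0.555  0.2077 0.04  ] [0.5542 0.2031 0.04  ] [array([0.5546, 0.2072, 0.0378]), np.float64(0.0006)]
tip [0.5857 0.0927 0.126 ] [0.5842 0.0865 0.126 ] [array([0.5852, 0.0915, 0.1234]), np.float64(0.0006)]
bwell [0.5864 0.0966 0.04  ] [0.5864 0.0931 0.04  ] [array([0.5865, 0.0959, 0.0384]), np.float64(0.0012)]
```

```bash
cat >> h.py <<'E'
def shift(target,close_deg=None):
    s=sensors.get_state(); Rt=Ro.from_euler('xyz',s['eef_rot'],degrees=True)
    print('tcp',np.round(s['tcp_pos'],4),np.round(s['eef_rot'],2),'shift',Rt.inv().apply(np.array(target)-s['tcp_pos']).round(4))
    if close_deg is not None:
        y=Rt.as_matrix()[:,1]; a=np.degrees(np.arctan2(y[1],y[0])); w=(close_deg-a+90)%180-90
        print('spin',np.radians(-w).round(4))
E
python3 - <<'E'
from h import *
shift([.5,.2,.25]); shift([.451,-.161,.25],-20)
E
```

```text
tcp [0.2891 0.6096 0.2448] [ 1.7993e+02 -1.0000e-02 -2.5380e+01] shift [ 0.3661  0.2797 -0.0047]
tcp [0.2891 0.6096 0.2448] [ 1.7993e+02 -1.0000e-02 -2.5380e+01] shift [ 0.4765  0.6268 -0.0043]
spin 1.477
```

Emit:
drive_tool:
  rows:
    - {"x": 0.0366,"y": 0.028,"z": -0.001,"spin": 0.09,"fingers": 1}
    - {"x": 0.0732,"y": 0.056,"z": -0.002,"spin": 0.18,"fingers": 1}
    - {"x": 0.11,"y": 0.084,"z": -0.003,"spin": 0.27,"fingers": 1}
    - {"x": 0.1464,"y": 0.112,"z": -0.004,"spin": 0.36,"fingers": 1}
    - {"x": 0.183,"y": 0.14,"z": -0.004,"spin": 0.45,"fingers": 1}
    - {"x": 0.22,"y": 0.168,"z": -0.004,"spin": 0.54,"fingers": 1}
    - {"x": 0.256,"y": 0.196,"z": -0.004,"spin": 0.63,"fingers": 1}
    - {"x": 0.293,"y": 0.224,"z": -0.004,"spin": 0.72,"fingers": 1}
    - {"x": 0.33,"y": 0.252,"z": -0.004,"spin": 0.81,"fingers": 1}
    - {"x": 0.366,"y": 0.28,"z": -0.004,"spin": 0.9,"fingers": 1}

```text
time_s: 1.4
tcp_pos: [0.5003, 0.1986, 0.2495]
eef_rot: [180.0, 0.0, -77.1]
contact_force: [0.1, 0.2, -0.3]
gripper_width: 0.0876
gripper_force: 0.0
```

Run:
```python
from h import *
shift([.451,-.161,.22],-20)
```

```text
tcp [0.5003 0.1986 0.2495] [180.    0.  -77.1] shift [0.3395 0.1284 0.0295]
spin 0.5742
```

Emit:
drive_tool:
  rows:
    - {"x": 0.04,"y": 0.015,"z": 0.0,"spin": 0.07,"fingers": 1}
    - {"x": 0.085,"y": 0.032,"z": 0.0,"spin": 0.14,"fingers": 1}
    - {"x": 0.13,"y": 0.049,"z": 0.0,"spin": 0.21,"fingers": 1}
    - {"x": 0.175,"y": 0.066,"z": 0.0,"spin": 0.29,"fingers": 1}
    - {"x": 0.22,"y": 0.083,"z": 0.005,"spin": 0.37,"fingers": 1}
    - {"x": 0.26,"y": 0.098,"z": 0.01,"spin": 0.45,"fingers": 1}
    - {"x": 0.3,"y": 0.113,"z": 0.015,"spin": 0.52,"fingers": 1}
    - {"x": 0.325,"y": 0.123,"z": 0.02,"spin": 0.57,"fingers": 1}
    - {"x": 0.34,"y": 0.1285,"z": 0.025,"spin": 0.575,"fingers": 1}
    - {"x": 0.34,"y": 0.1285,"z": 0.03,"spin": 0.575,"fingers": 1}

```text
time_s: 2.65
tcp_pos: [0.4515, -0.1607, 0.2192]
eef_rot: [180.0, -0.0, -109.9]
contact_force: [0.3, 0.6, 0.3]
gripper_width: 0.0876
gripper_force: 0.0
```

```bash
cat >> h.py <<'E'
def wonz(c,s,u,v,z):
    K=c['intrinsics'];a=(u-K[0,2])/K[0,0];b=(v-K[1,2])/K[1,1];t=np.hypot(a,b);k=np.sin(t)/t
    d=np.array([a*k,-b*k,-np.cos(t)]);T=c['T_tool_cam'];Rt=Ro.from_euler('xyz',s['eef_rot'],degrees=True)
    e=s['tcp_pos']+Rt.apply(T[:3,3]);d=Rt.apply(T[:3,:3]@d); return e+d*(z-e[2])/d[2]
E
python3 - <<'E'
from h import *
import pickle
shift([.451,-.161,.072],-20)
s=sensors.get_state();c=save('wrist','pics/w1.png');pickle.dump((s,c),open('c1.pkl','wb'))
E
```

```text
tcp [ 0.4515 -0.1607  0.2192] [ 179.98   -0.   -109.91] shift [0.0004 0.0003 0.1472]
spin 0.0015
```

View pics/w1.png

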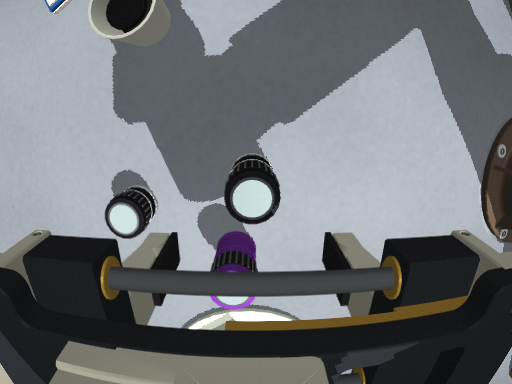

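The wrist view shows the tall lens's glass at (252,199) centred between the jaws, the purple lens behind it at (234,270) and the short one at (126,218).

Run:
```python
from h import *
import pickle
s,c=pickle.load(open('c1.pkl','rb'))
print(wonz(c,s,252,199,.0994), wonz(c,s,126,218,.055))
```

```text
[ 0.4516285  -0.15851417  0.0994    ] [ 0.60233783 -0.17290679  0.055     ]
```

Emit:
drive_tool:
  rows:
    - {"z": 0.03,"fingers": 1}
    - {"z": 0.06,"fingers": 1}
    - {"z": 0.085,"fingers": 1}
    - {"z": 0.105,"fingers": 1}
    - {"z": 0.12,"fingers": 1}
    - {"z": 0.135,"fingers": 1}
    - {"z": 0.147,"fingers": 1}
    - {"z": 0.147,"fingers": 1}

```text
invalid input
```

Emit:
drive_tool:
  rows:
    - {"fingers": -1}
    - {"fingers": -1}
    - {"fingers": -1}
    - {"fingers": -1}
    - {"fingers": -1}
    - {"fingers": -1}
    - {"fingers": -1}
    - {"fingers": -1}
  newtons: 20

```text
invalid input
```

Emit:
drive_tool:
  rows:
    - {"x": 0,"y": 0,"z": 0.03,"spin": 0,"fingers": 1}
    - {"x": 0,"y": 0,"z": 0.06,"spin": 0,"fingers": 1}
    - {"x": 0,"y": 0,"z": 0.085,"spin": 0,"fingers": 1}
    - {"x": 0,"y": 0,"z": 0.105,"spin": 0,"fingers": 1}
    - {"x": 0,"y": 0,"z": 0.12,"spin": 0,"fingers": 1}
    - {"x": 0,"y": 0,"z": 0.135,"spin": 0,"fingers": 1}
    - {"x": 0,"y": 0,"z": 0.147,"spin": 0,"fingers": 1}
    - {"x": 0,"y": 0,"z": 0.147,"spin": 0,"fingers": 1}

```text
time_s: 3.7
tcp_pos: [0.4513, -0.1597, 0.0719]
eef_rot: [179.9, -0.0, -109.8]
contact_force: [0.2, -0.4, 0.4]
gripper_width: 0.0875
gripper_force: 0.0
```

Emit:
drive_tool:
  rows:
    - {"x": 0,"y": 0,"z": 0,"spin": 0,"fingers": -1}
    - {"x": 0,"y": 0,"z": 0,"spin": 0,"fingers": -1}
    - {"x": 0,"y": 0,"z": 0,"spin": 0,"fingers": -1}
    - {"x": 0,"y": 0,"z": 0,"spin": 0,"fingers": -1}
    - {"x": 0,"y": 0,"z": 0,"spin": 0,"fingers": -1}
    - {"x": 0,"y": 0,"z": 0,"spin": 0,"fingers": -1}
    - {"x": 0,"y": 0,"z": 0,"spin": 0,"fingers": -1}
    - {"x": 0,"y": 0,"z": 0,"spin": 0,"fingers": -1}
  newtons: 20

```text
time_s: 4.7
tcp_pos: [0.4515, -0.1602, 0.0727]
eef_rot: [180.0, -0.0, -109.9]
contact_force: [-1.8, 0.7, 5.0]
gripper_width: 0.0517
gripper_force: 19.9
```

Gripped at 52 mm width with 20 N. Now lifting.

Emit:
drive_tool:
  rows:
    - {"x": 0,"y": 0,"z": -0.005,"spin": 0,"fingers": -1}
    - {"x": 0,"y": 0,"z": -0.015,"spin": 0,"fingers": -1}
    - {"x": 0,"y": 0,"z": -0.03,"spin": 0,"fingers": -1}
    - {"x": 0,"y": 0,"z": -0.055,"spin": 0,"fingers": -1}
    - {"x": 0,"y": 0,"z": -0.085,"spin": 0,"fingers": -1}
    - {"x": 0,"y": 0,"z": -0.115,"spin": 0,"fingers": -1}
    - {"x": 0,"y": 0,"z": -0.14,"spin": 0,"fingers": -1}
    - {"x": 0,"y": 0,"z": -0.16,"spin": 0,"fingers": -1}
    - {"x": 0,"y": 0,"z": -0.17,"spin": 0,"fingers": -1}
    - {"x": 0,"y": 0,"z": -0.17,"spin": 0,"fingers": -1}
  newtons: 25

```text
time_s: 5.95
tcp_pos: [0.4517, -0.1601, 0.243]
eef_rot: [-179.9, 0.0, -109.9]
contact_force: [0.2, 0.5, -2.5]
gripper_width: 0.0515
gripper_force: 24.9
```

Run:
```python
from h import *
shift([.555,.207,.242],20.5)
c=save('side','pics/s1.png')
cv2.imwrite('pics/s1c.png',cv2.resize(c['pixels'][100:330,150:400,::-1],None,fx=2,fy=2))
```

```text
tcp [ 0.4517 -0.1601  0.243 ] [-1.7994e+02  3.0000e-02 -1.0989e+02] shift [-0.3804  0.0278  0.0012]
spin -0.7049
```

View pics/s1c.png

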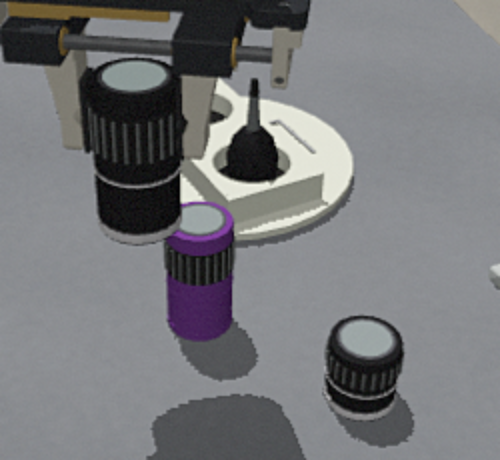

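The lens is held upright with its foot at z ≈ 0.17, clear of the purple lens and the blower tip. Now carrying it across.

Emit:
drive_tool:
  rows:
    - {"x": -0.02,"y": 0.001,"z": 0,"spin": -0.04,"fingers": -1}
    - {"x": -0.055,"y": 0.004,"z": 0,"spin": -0.1,"fingers": -1}
    - {"x": -0.1,"y": 0.007,"z": 0,"spin": -0.19,"fingers": -1}
    - {"x": -0.145,"y": 0.011,"z": 0,"spin": -0.27,"fingers": -1}
    - {"x": -0.19,"y": 0.014,"z": 0,"spin": -0.36,"fingers": -1}
    - {"x": -0.235,"y": 0.017,"z": 0,"spin": -0.44,"fingers": -1}
    - {"x": -0.28,"y": 0.02,"z": 0,"spin": -0.53,"fingers": -1}
    - {"x": -0.325,"y": 0.024,"z": 0,"spin": -0.61,"fingers": -1}
    - {"x": -0.36,"y": 0.0265,"z": 0,"spin": -0.67,"fingers": -1}
    - {"x": -0.38,"y": 0.028,"z": 0,"spin": -0.705,"fingers": -1}

```text
time_s: 7.25
tcp_pos: [0.5543, 0.2081, 0.2408]
eef_rot: [179.9, -0.0, -69.3]
contact_force: [0.2, -0.7, -2.7]
gripper_width: 0.0516
gripper_force: 24.9
```

Emit:
drive_tool:
  rows:
    - {"x": 0,"y": 0,"z": 0.02,"spin": 0,"fingers": -1}
    - {"x": 0,"y": 0,"z": 0.05,"spin": 0,"fingers": -1}
    - {"x": 0,"y": 0,"z": 0.075,"spin": 0,"fingers": -1}
    - {"x": 0,"y": 0,"z": 0.09,"spin": 0,"fingers": -1}
    - {"x": 0,"y": 0,"z": 0.1,"spin": 0,"fingers": -1}
    - {"x": 0,"y": 0,"z": 0.1,"spin": 0,"fingers": -1}
    - {"x": 0,"y": 0,"z": 0.1,"spin": 0,"fingers": -1}

```text
time_s: 8.12
tcp_pos: [0.555, 0.2069, 0.1434]
eef_rot: [-179.9, 0.0, -69.5]
contact_force: [-0.5, 0.3, -2.6]
gripper_width: 0.0521
gripper_force: 24.9
```

Run:
```python
from h import *
import pickle
shift([.555,.207,.09],20.5)
s=sensors.get_state();c=save('scene','pics/s2.png');w=save('wrist','pics/w2.png');pickle.dump((s,c,w),open('c2.pkl','wb'))
p=np.zeros((600,800,3),np.uint8)
p[:600,:400]=cv2.resize(c['pixels'][150:350,233:366],(400,600),interpolation=cv2.INTER_CUBIC)
p[:288,410:794]=cv2.resize(w['pixels'],(384,288))
v=save('side','pics/s3.png')
p[300:600,410:790]=cv2.resize(v['pixels'][80:230,170:360],(380,300),interpolation=cv2.INTER_CUBIC)
cv2.imwrite('pics/m2.png',p[:,:,::-1])
```

```text
tcp [0.555  0.2069 0.1434] [-1.7992e+02  1.0000e-02 -6.9480e+01] shift [-0.0001  0.0001  0.0534]
spin 0.0004
```

View pics/m2.png

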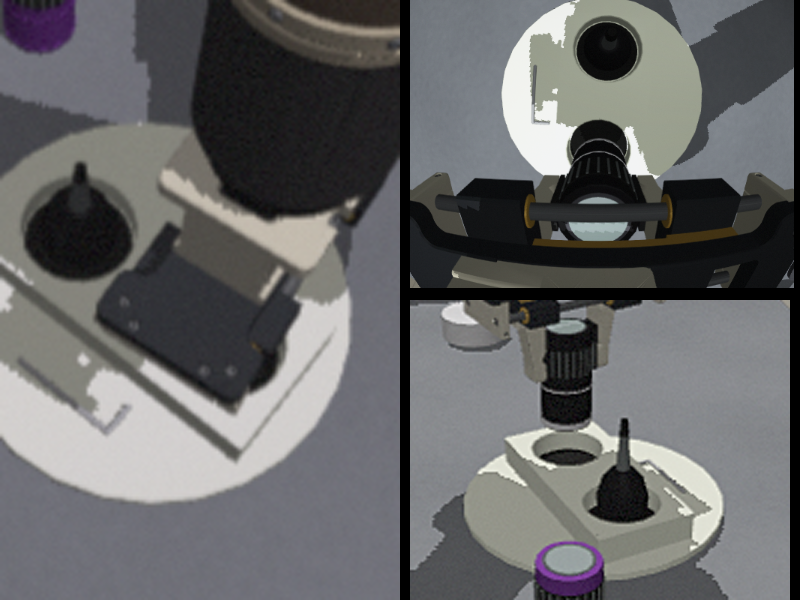

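The lens hangs right over the well: in the side inset its foot is at x≈566 and the well at x≈568, and the wrist inset agrees. Lowering slowly.

Emit:
drive_tool:
  rows:
    - {"x": 0,"y": 0,"z": 0.01,"spin": 0,"fingers": -1}
    - {"x": 0,"y": 0,"z": 0.02,"spin": 0,"fingers": -1}
    - {"x": 0,"y": 0,"z": 0.028,"spin": 0,"fingers": -1}
    - {"x": 0,"y": 0,"z": 0.035,"spin": 0,"fingers": -1}
    - {"x": 0,"y": 0,"z": 0.04,"spin": 0,"fingers": -1}
    - {"x": 0,"y": 0,"z": 0.044,"spin": 0,"fingers": -1}
    - {"x": 0,"y": 0,"z": 0.047,"spin": 0,"fingers": -1}
    - {"x": 0,"y": 0,"z": 0.048,"spin": 0,"fingers": -1}
    - {"x": 0,"y": 0,"z": 0.049,"spin": 0,"fingers": -1}
    - {"x": 0,"y": 0,"z": 0.049,"spin": 0,"fingers": -1}

```text
time_s: 9.52
tcp_pos: [0.5546, 0.2067, 0.0937]
eef_rot: [-180.0, 0.0, -69.5]
contact_force: [-0.2, -0.5, -2.4]
gripper_width: 0.0518
gripper_force: 24.9
```

Emit:
drive_tool:
  rows:
    - {"x": 0,"y": 0,"z": 0.0005,"spin": 0,"fingers": -1}
    - {"x": 0,"y": 0,"z": 0.001,"spin": 0,"fingers": -1}
    - {"x": 0,"y": 0,"z": 0.0015,"spin": 0,"fingers": -1}
    - {"x": 0,"y": 0,"z": 0.002,"spin": 0,"fingers": -1}
    - {"x": 0,"y": 0,"z": 0.002,"spin": 0,"fingers": -1}

```text
time_s: 10.15
tcp_pos: [0.5545, 0.2067, 0.0915]
eef_rot: [180.0, -0.0, -69.5]
contact_force: [0.5, -0.2, -2.8]
gripper_width: 0.0517
gripper_force: 24.9
```

Emit:
drive_tool:
  rows:
    - {"x": 0,"y": 0,"z": 0.0003,"spin": 0,"fingers": -1}
    - {"x": 0,"y": 0,"z": 0.0006,"spin": 0,"fingers": -1}
    - {"x": 0,"y": 0,"z": 0.001,"spin": 0,"fingers": -1}
    - {"x": 0,"y": 0,"z": 0.001,"spin": 0,"fingers": -1}

```text
time_s: 10.65
tcp_pos: [0.5545, 0.2067, 0.0907]
eef_rot: [-180.0, -0.0, -69.5]
contact_force: [-0.5, 0.2, 1.3]
gripper_width: 0.0518
gripper_force: 24.9
```

Emit:
drive_tool:
  rows:
    - {"x": 0,"y": 0,"z": 0.0003,"spin": 0,"fingers": -1}
    - {"x": 0,"y": 0,"z": 0.0006,"spin": 0,"fingers": -1}
    - {"x": 0,"y": 0,"z": 0.001,"spin": 0,"fingers": -1}
    - {"x": 0,"y": 0,"z": 0.001,"spin": 0,"fingers": -1}

```text
time_s: 11.15
tcp_pos: [0.5546, 0.2067, 0.0907]
eef_rot: [-180.0, -0.0, -69.5]
contact_force: [-4.5, -0.6, 9.1]
gripper_width: 0.0519
gripper_force: 24.9
```

Contact shows at z = 0.0907 against an expected 0.0905, so the lens stands on the bottom. Letting go.

Emit:
drive_tool:
  rows:
    - {"x": 0,"y": 0,"z": -0.0007,"spin": 0,"fingers": -1}
    - {"x": 0,"y": 0,"z": -0.0007,"spin": 0,"fingers": 0.2}
    - {"x": 0,"y": 0,"z": -0.0007,"spin": 0,"fingers": 0.4}
    - {"x": 0,"y": 0,"z": -0.0007,"spin": 0,"fingers": 0.7}
    - {"x": 0,"y": 0,"z": -0.0007,"spin": 0,"fingers": 1}
    - {"x": 0,"y": 0,"z": -0.0007,"spin": 0,"fingers": 1}
    - {"x": 0,"y": 0,"z": -0.0007,"spin": 0,"fingers": 1}
    - {"x": 0,"y": 0,"z": -0.0007,"spin": 0,"fingers": 1}

```text
time_s: 12.15
tcp_pos: [0.5545, 0.2067, 0.0902]
eef_rot: [180.0, 0.0, -69.5]
contact_force: [0.1, -0.1, 0.0]
gripper_width: 0.0877
gripper_force: 0.0
```

Emit:
drive_tool:
  rows:
    - {"x": 0,"y": 0,"z": -0.01,"spin": 0,"fingers": 1}
    - {"x": 0,"y": 0,"z": -0.03,"spin": 0,"fingers": 1}
    - {"x": 0,"y": 0,"z": -0.06,"spin": 0,"fingers": 1}
    - {"x": 0,"y": 0,"z": -0.09,"spin": 0,"fingers": 1}
    - {"x": 0,"y": 0,"z": -0.12,"spin": 0,"fingers": 1}
    - {"x": 0,"y": 0,"z": -0.15,"spin": 0,"fingers": 1}
    - {"x": 0,"y": 0,"z": -0.18,"spin": 0,"fingers": 1}
    - {"x": 0,"y": 0,"z": -0.18,"spin": 0,"fingers": 1}

```text
time_s: 13.15
tcp_pos: [0.5556, 0.2072, 0.274]
eef_rot: [-179.7, 0.1, -69.5]
contact_force: [-0.1, 0.1, -0.9]
gripper_width: 0.0877
gripper_force: 0.0
```

Run:
```python
from h import *
v=save('side','pics/s4.png');w=save('wrist','pics/w4.png')
p=np.zeros((600,800,3),np.uint8)
p[:300,:400]=cv2.resize(w['pixels'],(400,300))
p[:300,410:790]=cv2.resize(v['pixels'][80:230,170:360],(380,300),interpolation=cv2.INTER_CUBIC)
p[300:,:400]=cv2.resize(v['pixels'],(400,300))
cv2.imwrite('pics/m4.png',p[:,:,::-1])
```

```text
(no output)
```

View pics/m4.png

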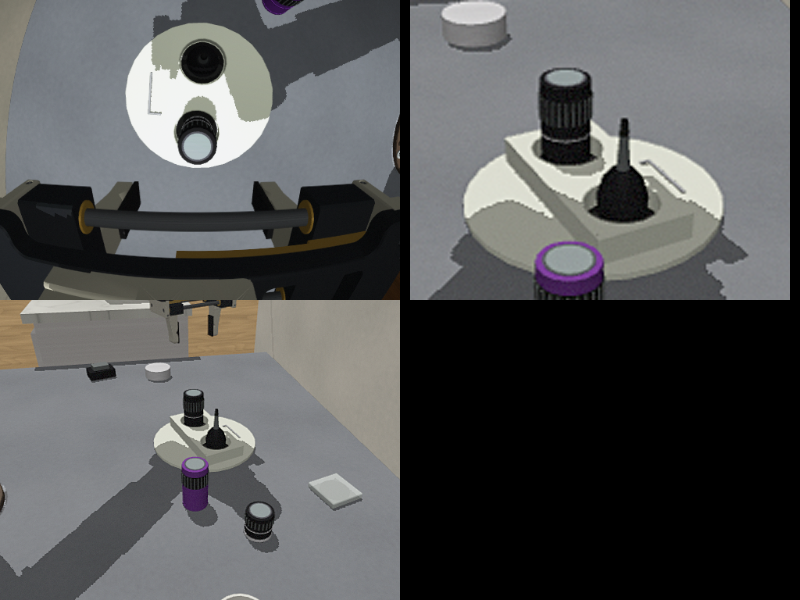

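The lens stands upright in the well (side inset 566,115). The blower, short lens and purple lens are where they were, and the arm is clear of everything.

```bash
python3 -c "
from plant import r
print(r.close_job())"
```

```text
the job is handed in; nothing more can be done
None
```

The taller lens is standing upright on the bottom of the empty well and released; the short lens and blower look undisturbed, and I handed the job in about 13 s into the 38 s limit (no verdict was returned).

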